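# Next cross-order pass on the gear cover's four nuts

## Task

Take the T-handle box spanner from its stand and give the gear cover's four square cap nuts their next tightening pass in cross order (any nut, then the one opposite, then the other two): with the spanner, turn each nut clockwise until you feel it go snug, and then only about 20 degrees more. Press the spanner on lightly, do not touch the housing or its nuts with the gripper, and leave the other loose things where they lie. When all four are done, stand the spanner upright in its stand again and let go.

Things in the scene. Friction and masses are not known exactly. Their poses are not given: they have to be found in the camera images.
- housing: grey round gear housing, fixed to the worktop (foot 160 mm across); its aluminium cover is 148 mm across, top 40 mm above the worktop, with a middle boss 44 mm across up to 52 mm. Origin at the centre of its underside, z up. Four square steel cap nuts stand on a circle of 50 mm radius: nut 1 at its +x, 2 at +y, 3 at -x, 4 at -y, so 1 is opposite 3 and 2 opposite 4.
- wrench: loose steel box spanner (0.18 to 0.35 kg) with a T handle, standing mouth down in its stand. Origin at the centre of its mouth (lower end), z up. Square tube, 31 mm wide outside, 23.2 inside (26 in the lowest 3 mm, a lead-in), 28 mm deep, its sides facing its x and y axes; shank 16 mm thick; handle bar 65 to 95 mm above the mouth.
- wrench_grip (a point): centre of the spanner's handle bar, 80 mm above its mouth, same axes as the spanner: bar 72 mm long along x, 16 mm thick along y, 30 mm high along z. Grip it firmly (about 80 N) from above, fingers across y.
- stand_floor (a point): centre of the inner floor of the spanner's stand, a fixed steel cup on a round foot 76 mm across: this floor, on which the spanner's mouth rests, is 8 mm above the worktop; bore 50 mm across, rim 32 mm above the worktop.
- nutpoint_1 (a point): cap nut 1 (opposite nut 3), point on its axis, turns with it: steel square 20 mm wide, its sides facing the point's x and y axes, from 5 mm below the point to 8 above (upper 3 mm only 17 mm wide), dome 17 mm across up to 18 mm above. The fitted spanner's mouth rests on the washer (45 mm across), its top 5 mm below the point.
- clamp_1 (a joint): squeeze under nut 1 since snug, in m: 0 until snug, then 0.001 m per rad of tightening (20 degrees = 0.00035), too small to read through the noise: feel the moment. The nut tightens clockwise from above: first 0.1 to 0.85 rad (unknown) freely at about 0.04 N m, then, snug, at 0.4 to 0.5 N m. It stays where left; backing off does not undo the squeeze.
- nutpoint_2 (a point): cap nut 2 (opposite nut 4), point on its axis, turns with it: steel square 20 mm wide, its sides facing the point's x and y axes, from 5 mm below the point to 8 above (upper 3 mm only 17 mm wide), dome 17 mm across up to 18 mm above. The fitted spanner's mouth rests on the washer (45 mm across), its top 5 mm below the point.
- clamp_2 (a joint): squeeze under nut 2 since snug, in m: 0 until snug, then 0.001 m per rad of tightening (20 degrees = 0.00035), too small to read through the noise: feel the moment. The nut tightens clockwise from above: first 0.1 to 0.85 rad (unknown) freely at about 0.04 N m, then, snug, at 0.4 to 0.5 N m. It stays where left; backing off does not undo the squeeze.
- nutpoint_3 (a point): cap nut 3 (opposite nut 1), point on its axis, turns with it: steel square 20 mm wide, its sides facing the point's x and y axes, from 5 mm below the point to 8 above (upper 3 mm only 17 mm wide), dome 17 mm across up to 18 mm above. The fitted spanner's mouth rests on the washer (45 mm across), its top 5 mm below the point.
- clamp_3 (a joint): squeeze under nut 3 since snug, in m: 0 until snug, then 0.001 m per rad of tightening (20 degrees = 0.00035), too small to read through the noise: feel the moment. The nut tightens clockwise from above: first 0.1 to 0.85 rad (unknown) freely at about 0.04 N m, then, snug, at 0.4 to 0.5 N m. It stays where left; backing off does not undo the squeeze.
- nutpoint_4 (a point): cap nut 4 (opposite nut 2), point on its axis, turns with it: steel square 20 mm wide, its sides facing the point's x and y axes, from 5 mm below the point to 8 above (upper 3 mm only 17 mm wide), dome 17 mm across up to 18 mm above. The fitted spanner's mouth rests on the washer (45 mm across), its top 5 mm below the point.
- clamp_4 (a joint): squeeze under nut 4 since snug, in m: 0 until snug, then 0.001 m per rad of tightening (20 degrees = 0.00035), too small to read through the noise: feel the moment. The nut tightens clockwise from above: first 0.1 to 0.85 rad (unknown) freely at about 0.04 N m, then, snug, at 0.4 to 0.5 N m. It stays where left; backing off does not undo the squeeze.
- ball_bearing: a ball bearing lying flat, 38 mm across, 11 high; a bystander, origin at the centre of its underside.
- threadlock_bottle: a small upright bottle with a nozzle, 25 mm across, 69 high; a bystander, origin at the centre of its underside.
- screwdriver_red: a screwdriver lying, 145 mm long (along its x), 17 high; a bystander, origin at the centre of its underside.
- tape_roll: a roll of dark tape lying flat, 58 mm across, 19 high; a bystander, origin at the centre of its underside.
- oring_1: a rubber O-ring lying flat, 41 mm across, 8 high; a bystander, origin at the centre of its underside.
- pocket_tape: a pocket tape measure, 28 x 50 x 41 mm; a bystander, origin at the centre of its underside.
- marker_black: a marker pen lying, 135 mm long (along its y), 16 high; a bystander, origin at the centre of its underside.
There are look-alikes about, which are no part of the job. Leave any orange or purple look-alike of the part that bears stand_floor alone.

How it is judged:
On the way, in this order (a step that is already met when the one before it is completed fails the run):
1. a first nut is tightened past snug (value of joint any of clamp_1, clamp_2, clamp_3, clamp_4 above 0.00015 m), for 0.1 s.
2. the nut opposite it is tightened ((value of joint each of clamp_1, clamp_3 above 0.00015 m or value of joint each of clamp_2, clamp_4 above 0.00015 m)), for 0.1 s.
3. a third nut is tightened ((value of joint each of clamp_2, clamp_3, clamp_4 above 0.00015 m or value of joint each of clamp_1, clamp_3, clamp_4 above 0.00015 m or value of joint each of clamp_1, clamp_2, clamp_4 above 0.00015 m or value of joint each of clamp_1, clamp_2, clamp_3 above 0.00015 m)), for 0.1 s.
4. the last nut is tightened (value of joint each of clamp_1, clamp_2, clamp_3, clamp_4 above 0.00015 m), for 0.1 s.
At the end, for the whole second after the job is handed in: Each of the four nuts is tightened 9 to 31 degrees past snug (clamp 0.00015 to 0.00055 m); the spanner stands upright (within 0.15 rad) on the floor of its stand (within 10 mm of its centre and 6 mm of its floor), at rest and released (all of step 4 and value of joint each of clamp_1, clamp_2, clamp_3, clamp_4 below 0.00055 m and horizontal distance between wrench and stand_floor below 0.01 m and z of wrench in the frame of stand_floor below 0.006 m and angle between wrench's own z axis and vertical below 0.15 rad and linear speed of wrench below 0.03 m/s); the robot touches nothing.
It fails at once if a nut is tightened more than 31 degrees past snug (value of joint any of clamp_1, clamp_2, clamp_3, clamp_4 above 0.00055 m).
It fails at once if two neighbouring nuts are tightened before a pair of opposite ones ((value of joint each of clamp_1, clamp_2 above 0.00015 m and value of joint each of clamp_3, clamp_4 below 0.00015 m) or (value of joint each of clamp_2, clamp_3 above 0.00015 m and value of joint each of clamp_4, clamp_1 below 0.00015 m) or (value of joint each of clamp_3, clamp_4 above 0.00015 m and value of joint each of clamp_1, clamp_2 below 0.00015 m) or (value of joint each of clamp_4, clamp_1 above 0.00015 m and value of joint each of clamp_2, clamp_3 below 0.00015 m)).
It fails at once if the spanner is pressed or forced against the housing or its nuts with more than 80 N in all (contact force between wrench and housing above 80 N).
It fails at once if the gripper or arm touches the housing or its nuts (contact force between any of the fingers, the arm and housing above 2 N).
It fails at once if a bystander is moved by more than 30 mm (distance of any of ball_bearing, threadlock_bottle, screwdriver_red, tape_roll, oring_1, pocket_tape, marker_black from where it was at the start of the episode above 0.03 m).
It also fails if it takes over 72 s, if anything falls off the work surface, if the arm or the gripper's body presses on something with over 40 N, if the wrist force passes 120 N, or if a joint passes its speed limit or range.

## Robot

A 6-joint arm with a two-finger parallel gripper is mounted at the origin on a cart in front of the work surface, level with it; the furniture and walls round the work are solid. World frame = base frame: x ahead of the robot, y to its left, z up, the work surface at z = 0. Lengths are in m, angles in rad, forces in N, time in s.
With the tool pointing down it reaches from about 0.3 to 0.825 m from the base axis. Payload 5.4 kg.
Tool frame: the origin (TCP) lies at the very end of the fingers, on their centre line; the grasp point (between the pads) lies 19 mm behind it; z points along the fingers, y is the line along which they close (so a half turn about z gives the same grasp; the last joint's range is limited). The gripper opens to 92 mm and grips with 3 to 60 N. Pads are 20 mm wide; open, the fingers measure 128 mm over their backs; the gripper's body (75 mm by 189 mm) begins 69 mm behind the grasp point.
Start: joints at [1.032, 0.158, 1.597, -0, 1.386, -0.21], TCP at [0.186, 0.544, 0.215] pointing down, gripper open.
Joint ranges: [-2.91, 2.91], [-0.94, 2.29], [0.18, 2.7], [-1.29, 4.43], [0.17, 2.64], [-3, 3]. Speed limits (rad/s): [2.57, 2.57, 3.14, 3.14, 3.14, 3.14].

## Interface

Orientations are given as a rotation vector (axis times angle).
In Python, from workcell import bot gives the robot as it stands. Calls block until the motion is done:
- bot.goto(position, orientation): joint-space move of the TCP to a pose.
- bot.line_to(position, rot=None, max_speed=0.15): straight line of the TCP; rot=None keeps the orientation; max_speed is the mean speed in m/s.
- bot.set_joints(angles): joint-space move.
- bot.set_gripper(opening, newtons=None): opening from 0.0 (shut) to 1.0 (fully open); newtons is the grip in N (None keeps the last); returns when the fingers have stopped.
- bot.hold(seconds).
- bot.inverse_kinematics(position, orientation): joint angles nearest the present ones, or None.
- bot.read_camera(name): name is "scene" or "top"; returns a dict with "pixels" (400x640x3 uint8, blue, green, red), "fx", "fy", "cx", "cy" (pixels), "R" (3x3) and "t" (3): a world point X has camera coordinates R X + t. Camera axes: x right, y down, z forward; pixel columns grow to the right and rows downward; lengths in m; the calibration is good to about 2 mm. A picture is of the moment at which its call begins. There is no depth.
A pose or a line that the arm cannot do raises bot.MotionError and nothing moves.
- bot.job_done(): hands the job in; it is judged then, once.
Readings, each from a call of its own:
- bot.current_clock(): time.
- bot.current_joints(): joint angles.
- bot.current_joint_vel(): joint speeds.
- bot.current_effort(): joint torques, N m.
- bot.current_ee_pos(): TCP position.
- bot.current_tool_rot(): TCP orientation.
- bot.current_contact_force(): force on the tool from outside, world axes, zero at the start.
- bot.current_ft_torque(): the same for the moment, N m.
- bot.current_opening(): opening from 0.0 (shut) to 1.0 (fully open).
- bot.current_grip_force(): force on a finger pad.
Only numpy, scipy, OpenCV 4.12 (cv2) and the standard library are available. Lean on these libraries where they do the work, as an engineer would, in place of code of your own. Each camera call takes 0.05 s, during which the arm holds its last target. There are 200 camera calls.

## Working session

There is one attempt and no reset: what is moved stays moved. The work goes in short steps, each a Python script; the robot and the scene stay as the last script left them, time stands still between calls to the robot, and variables do not carry over. Pictures are saved under pics/ and viewed, at most 10 in all, crops included, and the job is handed in when it is done.

```bash
ls; mkdir -p pics
python3 - <<'E'
from workcell import bot
import cv2,numpy as np
for n in("scene","top"):
    d=bot.read_camera(n);cv2.imwrite(f"pics/{n}0.png",d["pixels"])
    np.savez(f"{n}.npz",**{k:np.array(d[k]) for k in d})
    print(n,d["fx"],d["cx"],d["cy"],np.round(d["R"],3).tolist(),np.round(d["t"],3), -np.array(d["R"]).T@d["t"])
print(bot.current_clock(),bot.current_tool_rot(),bot.current_contact_force(),bot.current_ft_torque())
E
```

```text
pics
scene 442.5012838581295 319.22183632269326 196.85744662038005 [[0.881, -0.472, -0.025], [-0.253, -0.428, -0.868], [0.399, 0.771, -0.497]] [-0.475  0.213  0.939] [ 0.0980343  -0.85642872  0.63978654]
top 388.4158111290559 316.80676479583843 200.7744982886883 [[0.02, -1.0, -0.013], [-0.995, -0.018, -0.093], [0.093, 0.015, -0.996]] [-0.008  0.531  1.167] [ 0.42010377 -0.01637127  1.21119529]
0.1 [-5.14053839e-01 -3.09862111e+00  2.43579285e-03] [-0.26732101  0.16263512 -0.6645185 ] [0.05197246 0.02724108 0.01362874]
```

View pics/scene0.png

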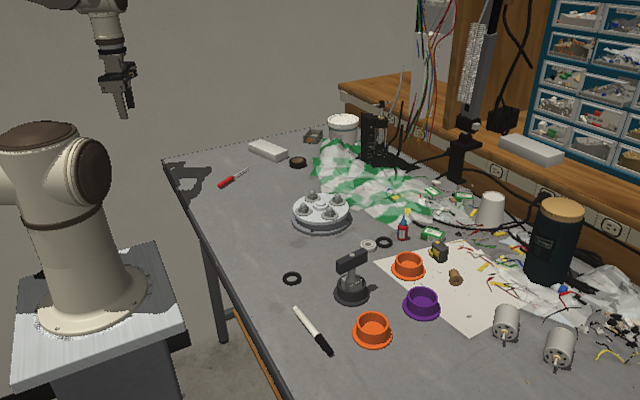

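View pics/top0.png

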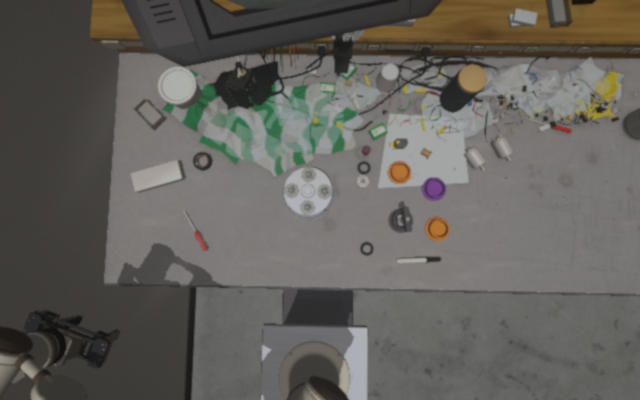

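The scene shows the housing at scene (321,213) / top (308,191). The dark spanner is in its black stand at scene (352,280) / top (401,218). The orange and purple cups are look-alikes. I'll look closer at both parts.

Run:
```python
import cv2,numpy as np
s=cv2.imread("pics/scene0.png");t=cv2.imread("pics/top0.png")
def c(im,x,y,w=80,h=60): return cv2.resize(im[y-h//2:y+h//2,x-w//2:x+w//2],(400,300),interpolation=cv2.INTER_CUBIC)
cv2.imwrite("pics/c0.png",np.vstack([np.hstack([c(s,321,212),c(s,352,275)]),np.hstack([c(t,308,191),c(t,401,218)])]))
```

```text
(no output)
```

View pics/c0.png

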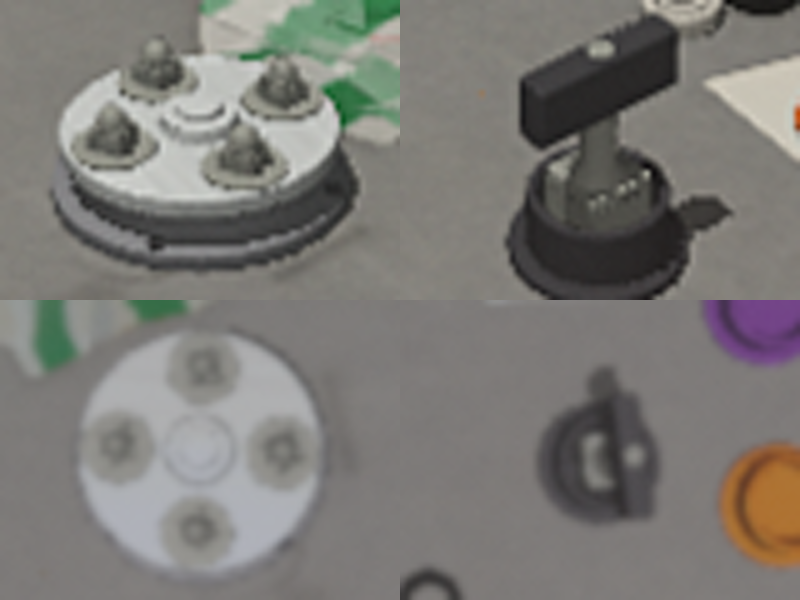

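The cover, its four washers with domed nuts, and the spanner bar with a light dot on top (scene about (352,254), top about (408,219)) are all visible. Next I measure.

```bash
cat > h.py <<'E'
import cv2,numpy as np
from workcell import bot
from scipy.spatial.transform import Rotation as Rot
def cam(n): return np.load(f"{n}.npz")
def ray(d,u,v):
    R=d["R"];c=-R.T@d["t"];r=R.T@np.array([(u-d["cx"])/d["fx"],(v-d["cy"])/d["fy"],1.]);return c,r/np.linalg.norm(r)
def onplane(d,u,v,z):
    c,r=ray(d,u,v);return c+r*(z-c[2])/r[2]
def tri(a,pa,b,pb):
    c1,r1=ray(a,*pa);c2,r2=ray(b,*pb)
    s=np.linalg.lstsq(np.stack([r1,-r2],1),c2-c1,rcond=None)[0]
    p,q=c1+s[0]*r1,c2+s[1]*r2;return (p+q)/2,np.linalg.norm(p-q)
def proj(d,X):
    p=d["R"]@X+d["t"];return np.array([d["fx"]*p[0]/p[2]+d["cx"],d["fy"]*p[1]/p[2]+d["cy"]])
E
python3 - <<'E'
from h import *
s,t=cam("scene"),cam("top")
# cover in top
for d,n,(x,y),thr in((t,"top",(308,191),165),(s,"scene",(321,212),165)):
    im=d["pixels"];hsv=cv2.cvtColor(im,cv2.COLOR_BGR2HSV)
    g=im.min(2);x0,y0=x-40,y-30
    g4=cv2.resize(g[y0:y0+60,x0:x0+80],None,fx=8,fy=8,interpolation=cv2.INTER_CUBIC)
    v=g4[240,320];print(n,"centre",v,np.percentile(g4,[10,50,80,95]))
    o,_=cv2.threshold(g4,0,255,cv2.THRESH_OTSU);m=(g4>o).astype(np.uint8);
    cs,h=cv2.findContours(m,cv2.RETR_CCOMP,cv2.CHAIN_APPROX_NONE)
    big=max(range(len(cs)),key=lambda i:cv2.contourArea(cs[i]))
    e=cv2.fitEllipse(cv2.convexHull(cs[big]));f=lambda p:((p[0]+.5)/8-.5+x0,(p[1]+.5)/8-.5+y0)
    print("otsu",o,"cover",f(e[0]),np.array(e[1])/8,onplane(d,*f(e[0]),.04))
    for i,c in enumerate(cs):
        if h[0][i][3]==big and cv2.contourArea(c)>2000:
            e=cv2.fitEllipse(cv2.convexHull(c));print(" hole",np.round(f(e[0]),2),np.round(np.array(e[1])/8,1),onplane(d,*f(e[0]),.043))
def c(im,x,y,w=50,h=37): return cv2.resize(im[y-h//2:y-h//2+h,x-w//2:x-w//2+w],(w*8,h*8),interpolation=cv2.INTER_CUBIC)
S,T=s["pixels"],t["pixels"]
cv2.imwrite("pics/c1.png",np.vstack([np.hstack([c(S,352,262),c(T,404,218)]),np.hstack([c(S,313,212),c(T,308,191)])]))
E
```

```text
top centre 174 [115. 122. 161. 175.]
otsu 142.0 cover (307.3406448364258, 191.06795501708984) [48.48202896 48.52671814] [0.55844975 0.03074125 0.04      ]
 hole [307.61 206.59] [11.2 12.6] [0.51096819 0.02878143 0.043     ]
scene centre 199 [ 70. 121. 150. 194.]
otsu 142.0 cover (323.46668243408203, 202.4766025543213) [38.87678146 61.75787354] [0.57475496 0.04196047 0.04      ]
 hole [303.65 209.76] [13.4 17.8] [0.51040646 0.0309882  0.043     ]
```

View pics/c1.png

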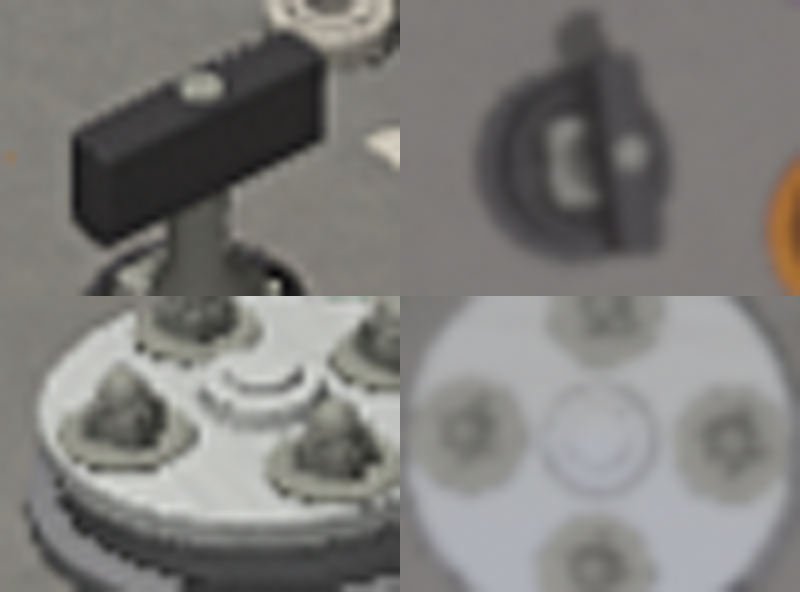

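The bar axis in the top crop runs (616,55)→(637,250), with its dot at (629,152). In the scene crop the dot is at (202,87) and the lower front edge runs (107,245)→(322,135). The washers are yellowish on a bluish cover, so I segment them by R−B.

Run:
```python
from h import *
s,t=cam("scene"),cam("top")
S=lambda x,y:(327+(x+.5)/8-.5,244+(y+.5)/8-.5)
T=lambda x,y:(379+(x-400+.5)/8-.5,200+(y+.5)/8-.5)
p,e=tri(s,S(202,87),t,T(629,152));print("dot",p,e, onplane(t,*T(629,152),.096),onplane(s,*S(202,87),.096))
a,b=onplane(t,*T(616,55),.095),onplane(t,*T(637,250),.095);d=a-b;print("bar top",a,b,np.linalg.norm(d),np.degrees(np.arctan2(d[1],d[0])),(a+b)/2)
a,b=onplane(s,*S(107,245),.065),onplane(s,*S(322,135),.065);d=b-a;print("bar scene",a,b,np.linalg.norm(d),np.degrees(np.arctan2(d[1],d[0])),(a+b)/2)
W=[]
for d,x0,y0 in((t,268,161),(s,281,182)):
    im=d["pixels"][y0:y0+60,x0:x0+80].astype(float)
    w=im[:,:,2]-im[:,:,0]
    big=cv2.resize(w.astype(np.float32),None,fx=8,fy=8,interpolation=cv2.INTER_LINEAR)
    C=onplane(t,307.34,191.07,.04)
    mm=np.zeros(big.shape,np.uint8)
    ring=np.array([proj(d,C+.069*np.array([np.cos(q),np.sin(q),0])) for q in np.linspace(0,6.28,60)])
    cv2.fillPoly(mm,[np.int32((ring-[x0,y0]+.5)*8)],1)
    v=big[mm>0];lo,hi=np.percentile(v,[10,90]);m=((big>(lo+hi)/2)&(mm>0)).astype(np.uint8)
    m=cv2.morphologyEx(m,cv2.MORPH_OPEN,np.ones((9,9)))
    n,l,st,ce=cv2.connectedComponentsWithStats(m);print(lo,hi)
    P=[]
    for i in range(1,n):
        if st[i,4]>2500:
            cs,_=cv2.findContours((l==i).astype(np.uint8),0,1);el=cv2.fitEllipse(cv2.convexHull(cs[0]))
            q=(np.array(el[0])+.5)/8-.5+[x0,y0];X=onplane(d,*q,.043);P.append(X[:2]);print(q.round(2),np.round(np.array(el[1])/8,1),X.round(4))
    P=np.array(P)
    if len(P)==4:
        c=P.mean(0);z=(P-c)@[1,1j];print("centre",c,"r",abs(z),"yaw",np.degrees(np.angle(z)))
```

```text
dot [ 0.47718733 -0.25775321  0.10173625] 0.0006652436053764907 [ 0.47778212 -0.2591572   0.096     ] [ 0.48089738 -0.25127681  0.096     ]
bar top [ 0.51260056 -0.25478792  0.095     ] [ 0.44288122 -0.26215429  0.095     ] 0.07010741173454904 6.031351182387448 [ 0.47774089 -0.25847111  0.095     ]
bar scene [ 0.44807659 -0.25996722  0.065     ] [ 0.51891239 -0.24975878  0.065     ] 0.071567612969355 8.200669294132355 [ 0.48349449 -0.254863    0.065     ]
-8.78515625 4.94921875
[300.99 182.29] [21.6 39.1] [0.5846 0.0505 0.043 ]
[323.5 190. ] [14.3 17.9] [ 0.5622 -0.0183  0.043 ]
[306.83 207.03] [14.1 14.4] [0.5096 0.0311 0.043 ]
1.32421875 9.8359375
[312.12 197.49] [ 8.6 16.3] [0.5586 0.0765 0.043 ]
[336.57 201.57] [ 8.  16.4] [0.6047 0.0239 0.043 ]
[302.98 209.31] [13.  16.8] [0.5099 0.0339 0.043 ]
[329.11 213.11] [12.9 17.7] [ 0.5592 -0.0167  0.043 ]
centre [0.55810354 0.02939917] r [0.04706079 0.04692133 0.04841751 0.04607381] yaw [ 89.38908257  -6.69403843 174.70055625 -88.62284015]
```

```bash
cat >> h.py <<'E'
def rv(yaw): return (Rot.from_euler('z',yaw)*Rot.from_euler('x',np.pi)).as_rotvec()
def yawnow():
    x=Rot.from_rotvec(bot.current_tool_rot()).apply([1,0,0]);return np.arctan2(x[1],x[0])
C=np.array([.5583,.0305]); HY=np.radians(-1.)
def nut(k): a=HY+k*np.pi/2; return C+.05*np.array([np.cos(a),np.sin(a)])   # k=0..3
def st(tag=""): print(tag,"t%.2f"%bot.current_clock(),"p",np.round(bot.current_ee_pos(),4),"yaw %.2f"%np.degrees(yawnow()),"F",np.round(bot.current_contact_force(),1),"M",np.round(bot.current_ft_torque(),3))
E
python3 - <<'E'
from h import *
W=np.array([.478,-.258]);y=np.radians(6.5)
for yy in(y,y+np.pi):
    j=bot.inverse_kinematics([*W,.18],rv(yy));print(np.degrees(yy),None if j is None else np.round(j,2))
for k in range(4):
    print(k,nut(k),[(a,round(float(bot.inverse_kinematics([*nut(k),.12],rv(np.radians(a)))[5]),2)) for a in(-180,-90,0,90) if bot.inverse_kinematics([*nut(k),.12],rv(np.radians(a))) is not None])
E
```

```text
6.5 [-0.72  0.1   1.73  0.    1.31  0.74]
186.5 [-0.72  0.1   1.73  0.    1.31 -2.4 ]
0 [0.60829238 0.02962738] [(-180, -1.72), (-90, 2.99), (0, 1.42), (90, -0.15)]
1 [0.55917262 0.08049238] [(-180, -1.64), (0, 1.5), (90, -0.07)]
2 [0.50830762 0.03137262] [(-180, -1.75), (-90, 2.97), (0, 1.39), (90, -0.18)]
3 [ 0.55742738 -0.01949238] [(-180, -1.82), (-90, 2.89), (0, 1.32), (90, -0.25)]
```

Run:
```python
from h import *
W=np.array([.478,-.258]);y=np.radians(6.5)
bot.goto([*W,.15],rv(y));st("above")
bot.line_to([*W,.070],max_speed=.2);st("down")
bot.set_gripper(0,60);st("grip");print(bot.current_opening()*.092,bot.current_grip_force())
bot.line_to([*W,.135],max_speed=.15);st("lift");print(bot.current_opening()*.092)
p=np.array([*nut(0),.165]);bot.goto(p,rv(0));st("at nut0")
for n in("scene","top"):
    d=bot.read_camera(n);np.savez(f"{n}1.npz",**{k:np.array(d[k]) for k in d})
    for q in(0,.061): print(n,proj(d,p-[0,0,q]))
s,t=np.load("scene1.npz"),np.load("top1.npz")
def c(d,z):
    x,y=proj(d,p-[0,0,z]).astype(int);return cv2.resize(d["pixels"][y-37:y+37,x-25:x+25],(400,592),interpolation=cv2.INTER_CUBIC)
cv2.imwrite("pics/c2.png",np.hstack([c(s,.061),c(t,.061)]))
```

```text
above t3.10 p [ 0.4783 -0.2574  0.1501] yaw 6.57 F [0.6 0.3 0.2] M [0.022 0.124 0.007]
down t3.65 p [ 0.4784 -0.2581  0.0706] yaw 6.52 F [ 0.  -0.1  0.3] M [-0.004  0.124  0.031]
grip t4.78 p [ 0.478  -0.258   0.0699] yaw 6.50 F [-0.5 -1.1 -0.3] M [-0.141  0.154  0.051]
0.015861870337608365 59.96447914279997
lift t5.37 p [ 0.4775 -0.2575  0.1341] yaw 6.50 F [-0.2 -0.1 -3.6] M [0.024 0.112 0.013]
0.015517246247822244
at nut0 t6.58 p [0.6079 0.0285 0.1643] yaw -0.06 F [ 0.9 -0.4 -2.5] M [ 0.015  0.131 -0.041]
scene [336.42269615 158.74674797]
scene [336.54681857 180.06436673]
top [306.42592172 167.52371761]
top [307.2708209  171.29587603]
```

View pics/c2.png

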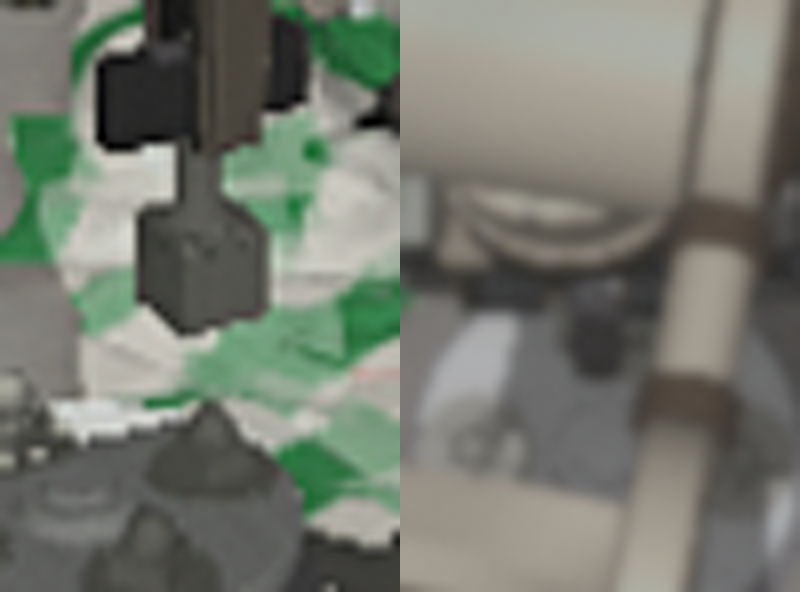

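The held spanner is upright, and its tube is centred on the predicted tool axis (crop x 202 vs 200). I'll lower it onto nut 0 with a force guard.

```bash
cat >> h.py <<'E'
def step(p,yaw,v=.05): bot.line_to(list(p),rot=rv(yaw),max_speed=v)
def fz(): return bot.current_contact_force()
def descend(xy,yaw,z0,f0,zmin=.1,dz=.0015,lim=7,verbose=True):
    z=z0
    while z>zmin:
        z-=dz; step([*xy,z],yaw); f=fz()-f0
        if verbose: print("z%.4f"%z,"F",np.round(f,1),"t%.2f"%bot.current_clock())
        if f[2]>lim or np.linalg.norm(f)>20: break
    return z
E
python3 - <<'E'
from h import *
xy=nut(0);f0=fz();print(f0)
step([*xy,.124],0,.15);st("down");f0=np.mean([fz() for _ in range(3)],0);print(f0)
z=descend(xy,0,.124,f0);st("stop")
E
```

```text
[-2.19594815e-03  3.11451181e-01 -2.53973189e+00]
down t7.10 p [0.6079 0.0291 0.1238] yaw -0.05 F [-0.1 -0.4 -2.7] M [-0.003  0.104  0.01 ]
[-0.07122113 -0.44170291 -2.69082895]
z0.1225 F [0.  0.3 0. ] t7.35
z0.1210 F [ 1.   0.8 -1. ] t7.60
z0.1195 F [-0.5  0.9  0.2] t7.85
z0.1180 F [0.  0.8 0.3] t8.10
z0.1165 F [-0.1 -0.   0.8] t8.35
z0.1150 F [-0.3  0.3 -0.3] t8.60
z0.1135 F [0.4 1.1 0.3] t8.85
z0.1120 F [ 1.8 -0.1 -0.1] t9.10
z0.1105 F [1.9 0.5 1.2] t9.35
z0.1090 F [0.8 0.2 6.9] t9.60
z0.1075 F [-1.4  1.1 13.9] t9.85
stop t9.85 p [0.6093 0.0295 0.11  ] yaw 0.01 F [-1.4  0.7 11.2] M [ 0.017  0.57  -0.001]
```

Run:
```python
from h import *
xy=nut(0);f0=np.array([-.07,-.44,-2.69])
for a in range(6,50,6):
    step([*xy,.1085],np.radians(a));f=fz()-f0
    print(a,np.round(f,1),np.round(bot.current_ft_torque(),3),np.round(bot.current_ee_pos(),4),"t%.2f"%bot.current_clock())
    if f[2]<2.5: break
```

```text
6 [ 2.3 -0.4  1.5] [-0.127 -0.437  0.049] [0.609  0.0295 0.1097] t10.11
```

Run:
```python
from h import *
xy=nut(0);f0=np.array([-.07,-.44,-2.69]);st()
z=descend(xy,np.radians(6),.1085,f0,zmin=.098);st("stop")
```

```text
t10.11 p [0.609  0.0295 0.1097] yaw 6.00 F [ 2.3 -0.8 -1.2] M [-0.127 -0.437  0.049]
z0.1070 F [5.1 0.4 1.8] t10.36
z0.1055 F [6.5 0.2 2.1] t10.61
z0.1040 F [5.5 1.  1.9] t10.86
z0.1025 F [3.6 0.5 8.5] t11.11
stop t11.11 p [0.6093 0.0295 0.1039] yaw 6.00 F [3.5 0.1 5.8] M [-0.028 -0.619  0.017]
```

Seated on nut 0 (TCP z 0.104, washer at about 0.042). Now I tighten with torque feel.

```bash
cat >> h.py <<'E'
def tighten(xy,yaw,z=.1034,inc=4.,maxdeg=85,thr=.2):
    """yaw in deg; turns clockwise, stops 20 deg after snug. Returns final yaw deg."""
    m0=bot.current_ft_torque()[2];pa=yaw;a=yaw;snug=None;log=[]
    while yaw-a<maxdeg:
        a-=inc;step([*xy,z],np.radians(a));m=bot.current_ft_torque()[2];f=fz();ya=np.degrees(yawnow())
        log.append((round(ya,1),round(float(m),3)))
        if np.linalg.norm(f)>35: print("FORCE",f);break
        if m>thr:
            bot.hold(.05);m=bot.current_ft_torque()[2];ya=np.degrees(yawnow());print("confirm",m,ya)
            if m>thr: snug=(pa+ya)/2;break
        pa=ya
    print(log);print("snug",snug,"F",np.round(fz(),1),"t",bot.current_clock())
    return a,snug
E
python3 - <<'E'
from h import *
xy=np.array([.6095,.0295])
step([*xy,.1034],np.radians(6));st()
a,s=tighten(xy,6);st("end")
E
```

```text
t11.36 p [0.6096 0.0295 0.1039] yaw 6.00 F [ 1.4 -0.8  6.4] M [-0.061 -0.276  0.075]
confirm 0.2466951807473449 -17.829785525810934
[(np.float64(2.0), -0.084), (np.float64(-2.0), -0.104), (np.float64(-5.9), -0.023), (np.float64(-9.9), 0.044), (np.float64(-13.9), 0.081), (np.float64(-17.8), 0.339)]
snug -15.852287908974947 F [ 4.7 -4.3  3.9] t 12.9083
end t12.91 p [0.6106 0.028  0.104 ] yaw -17.83 F [ 4.7 -4.3  3.9] M [-1.001 -0.986  0.247]
```

Run:
```python
from h import *
xy=np.array([.6100,.0290])
for a in(-22,-26): step([*xy,.1034],np.radians(a));st()
```

```text
t13.16 p [0.6107 0.0278 0.104 ] yaw -21.84 F [ 3.3 -3.5  4.5] M [-0.829 -0.645  0.299]
 t13.41 p [0.6106 0.0277 0.104 ] yaw -25.83 F [ 3.8 -4.3  5.4] M [-0.962 -0.612  0.343]
```

Run:
```python
from h import *
xy=np.array([.6104,.0284])
for a in(-30,-34,-37): step([*xy,.1034],np.radians(a));st()
d=bot.read_camera("scene");cv2.imwrite("pics/n0.png",cv2.resize(d["pixels"][110:230,260:400],(700,600),interpolation=cv2.INTER_CUBIC))
```

```text
t13.66 p [0.6107 0.0275 0.1039] yaw -29.83 F [ 2.8 -3.6  5.8] M [-0.696 -0.41   0.341]
 t13.91 p [0.6106 0.0274 0.1039] yaw -33.82 F [ 1.7 -4.   5.9] M [-0.761 -0.351  0.306]
 t14.16 p [0.6106 0.0273 0.104 ] yaw -36.81 F [ 1.9 -4.1  5.8] M [-0.81  -0.356  0.405]
```

View pics/n0.png

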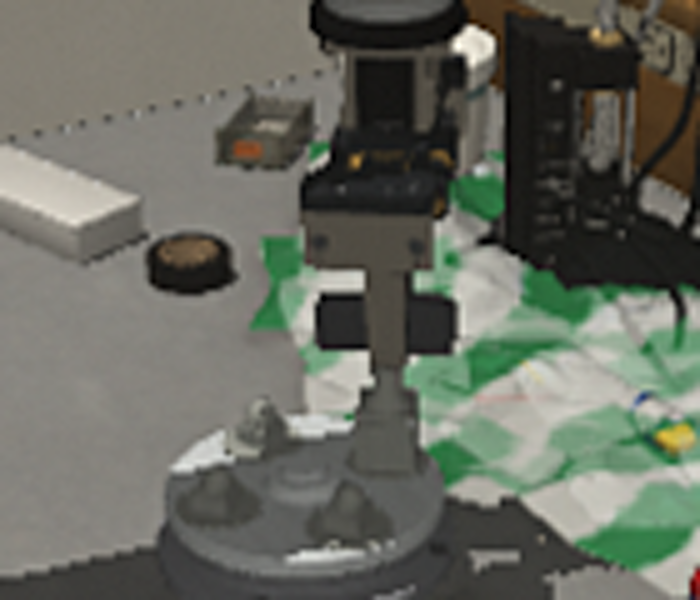

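Torque is at a steady plateau and the spanner is fully seated on its washer, with about 21° turned past snug. I release and go to the opposite nut (k=2).

```bash
cat >> h.py <<'E'
ZS=.1040
def leave(xy,yaw):
    step([*xy,ZS],np.radians(yaw+7)); bot.line_to([*xy,.136],max_speed=.12)
def seat(xy,yaw,maxrot=90):
    """yaw deg. Returns xy,yaw when seated"""
    xy=np.array(xy,float);bot.goto([*xy,.138],rv(np.radians(yaw)));step([*xy,.116],np.radians(yaw),.08)
    f0=fz();print("f0",np.round(f0,1),"t",round(bot.current_clock(),2));z=.116;a=yaw
    while a<yaw+maxrot:
        z=max(z-.0025,.1025);step([*xy,z],np.radians(a));f=fz()-f0;p=bot.current_ee_pos()
        print("a%g z%.4f"%(a,z),np.round(f,1),np.round(p,4))
        if np.linalg.norm(f)>40: print("ABORT");return None
        if p[2]<.1052 and z<.1035: return xy+np.clip(f[:2]/5e3,-.001,.001),a
        if f[2]>6:
            z=p[2]+.0005;a+=7;xy=xy+np.clip(f[:2]/8e3,-.0008,.0008)
E
python3 - <<'E'
from h import *
leave([.6104,.0284],-37);st("up")
r=seat([.5099,.0305],5);print(r);st()
E
```

```text
up t14.90 p [0.609  0.0291 0.1346] yaw -30.03 F [-0.4 -0.4 -3. ] M [-0.021  0.166 -0.019]
f0 [ 0.4 -0.7 -2.2] t 15.98
a5 z0.1135 [-0.5  0.4 -0.3] [0.5103 0.0305 0.1138]
a5 z0.1110 [ 3.4 -0.4 -2.2] [0.5106 0.0304 0.111 ]
a5 z0.1085 [-1.1  1.9  9.7] [0.511  0.0304 0.1104]
a12 z0.1084 [-1.   0.8 11. ] [0.511  0.0306 0.1104]
a19 z0.1084 [0.2 0.6 9.7] [0.5109 0.0308 0.1104]
a26 z0.1084 [-1.4  2.3 10.6] [0.5108 0.031  0.1104]
a33 z0.1084 [ 0.6  2.4 10.3] [0.5106 0.0313 0.1104]
a40 z0.1084 [-0.6  1.7 11.2] [0.5105 0.0315 0.1104]
a47 z0.1084 [-2.6  0.4 11.1] [0.5104 0.0317 0.1103]
a54 z0.1083 [-0.4  0.3  7.8] [0.5102 0.0316 0.11  ]
a61 z0.1080 [2.  1.3 2. ] [0.5095 0.0319 0.1083]
a61 z0.1055 [2.8 0.8 0.1] [0.5095 0.0318 0.1054]
a61 z0.1030 [1.6 2.2 7.6] [0.5098 0.0318 0.1039]
(array([0.50943178, 0.03224423]), 61)
 t19.43 p [0.5098 0.0318 0.1039] yaw 60.97 F [2.  1.5 5.4] M [ 0.251 -0.213  0.061]
```

```bash
cat >> h.py <<'E'
def job(xy,yaw,extra=20.5,inc=4.):
    xy=np.array(xy);a,s=tighten(xy,yaw,z=.1032,inc=inc,maxdeg=100)
    if s is None: return None
    ms=[]
    while a>s-extra+.1:
        a=max(a-4,s-extra);p=bot.current_ee_pos()[:2];xy=xy+.3*(p-xy);step([*xy,.1032],np.radians(a));ms.append(round(float(bot.current_ft_torque()[2]),2))
        if len(ms)==2 and np.mean(ms)<.2: print("not snug?",ms);return None
    print("past snug",ms,"end yaw",a);st();return xy,a
E
python3 - <<'E'
from h import *
r=job([.5096,.0320],61);print(r)
if r: leave(*r);st("up")
E
```

```text
confirm 0.3094120718725649 -18.69075407477526
[(np.float64(57.0), -0.072), (np.float64(53.0), -0.082), (np.float64(49.1), -0.019), (np.float64(45.1), -0.051), (np.float64(41.1), -0.078), (np.float64(37.1), -0.049), (np.float64(33.2), -0.015), (np.float64(29.2), -0.089), (np.float64(25.2), -0.095), (np.float64(21.2), -0.076), (np.float64(17.2), -0.038), (np.float64(13.2), -0.01), (np.float64(9.2), -0.045), (np.float64(5.2), -0.016), (np.float64(1.2), 0.048), (np.float64(-2.8), -0.007), (np.float64(-6.8), 0.001), (np.float64(-10.8), 0.007), (np.float64(-14.7), 0.177), (np.float64(-18.7), 0.271)]
snug -16.708979471830013 F [ 2.7 -5.9  5.2] t 24.4833
past snug [0.33, 0.31, 0.34, 0.36, 0.45] end yaw -37.20897947183001
 t25.73 p [0.5107 0.0292 0.1039] yaw -36.89 F [ 0.8 -2.4  8. ] M [-0.491  0.034  0.452]
(array([0.51054648, 0.02997723]), np.float64(-37.20897947183001))
up t26.43 p [0.5093 0.0304 0.1348] yaw -30.23 F [ 0.   0.2 -2.5] M [0.009 0.158 0.009]
```

Run:
```python
from h import *
r=seat([.5609,.0797],10)
if r:
    print(r);r=job(*r);print(r)
    if r: leave(*r);st("up")
```

```text
f0 [ 0.3  0.3 -2.7] t 27.48
a10 z0.1135 [-0.4 -1.2  0.8] [0.5608 0.0797 0.1134]
a10 z0.1110 [-0.3 -1.1  0.3] [0.5609 0.0797 0.111 ]
a10 z0.1085 [ 1.4 -0.2  0.2] [0.5616 0.0796 0.1086]
a10 z0.1060 [ 3.2 -0.6  0.1] [0.5615 0.0795 0.1062]
a10 z0.1035 [ 3.3 -1.6  2.8] [0.5617 0.0796 0.104 ]
a10 z0.1025 [ 1.5 -1.   7.6] [0.5618 0.0796 0.1039]
(array([0.56119558, 0.07949204]), 10)
confirm 0.23609379512389717 -17.778082957367566
[(np.float64(6.1), -0.057), (np.float64(2.2), -0.051), (np.float64(-1.8), -0.033), (np.float64(-5.8), -0.064), (np.float64(-9.8), -0.034), (np.float64(-13.8), 0.088), (np.float64(-17.8), 0.249)]
snug -15.800206537662264 F [ 2.7 -3.   5.1] t 30.775
past snug [0.28, 0.34, 0.29, 0.34, 0.45] end yaw -36.30020653766226
 t32.02 p [0.5617 0.0781 0.1039] yaw -36.06 F [ 0.8 -1.6  7.3] M [-0.466 -0.017  0.446]
(array([0.56170449, 0.07858361]), np.float64(-36.30020653766226))
up t32.72 p [0.5606 0.0789 0.1349] yaw -29.33 F [-0.4  1.  -3. ] M [0.028 0.114 0.008]
```

Run:
```python
from h import *
r=seat([.5597,-.0205],10)
if r:
    print(r);r=job(*r);print(r)
    if r: leave(*r);st("up")
```

```text
f0 [-0.9  0.5 -3. ] t 33.98
a10 z0.1135 [ 1.7 -0.9  0.7] [ 0.5597 -0.0205  0.1135]
a10 z0.1110 [ 1.4 -1.5 -0. ] [ 0.5598 -0.0205  0.111 ]
a10 z0.1085 [-2.6  0.5 11.3] [ 0.5603 -0.0205  0.1103]
a17 z0.1083 [-2.1  1.5 10.2] [ 0.5601 -0.0204  0.1103]
a24 z0.1083 [-1.1  1.1  9.7] [ 0.56   -0.0202  0.1103]
a31 z0.1083 [-1.7  1.1 10.3] [ 0.5598 -0.02    0.1103]
a38 z0.1083 [-1.4  1.8  9.9] [ 0.5596 -0.0198  0.1103]
a45 z0.1083 [-0.4  0.2 10.3] [ 0.5595 -0.0196  0.1103]
a52 z0.1083 [-1.1  1.3  9.8] [ 0.5595 -0.0196  0.1102]
a59 z0.1082 [ 0.5 -0.7  8.8] [ 0.5594 -0.0197  0.1096]
a66 z0.1076 [1.9 0.8 1.1] [ 0.5582 -0.0195  0.107 ]
a66 z0.1051 [ 1.8  1.4 -1.1] [ 0.5582 -0.0195  0.1045]
a66 z0.1026 [-1.1  1.8  9. ] [ 0.5586 -0.0196  0.1039]
(array([ 0.55822484, -0.01930379]), 66)
confirm 0.3427004423289017 -17.612430015311517
[(np.float64(62.1), -0.05), (np.float64(58.1), -0.068), (np.float64(54.2), -0.019), (np.float64(50.2), 0.006), (np.float64(46.2), -0.038), (np.float64(42.2), 0.002), (np.float64(38.2), -0.017), (np.float64(34.3), -0.043), (np.float64(30.3), -0.051), (np.float64(26.3), -0.01), (np.float64(22.3), -0.002), (np.float64(18.3), 0.015), (np.float64(14.3), -0.034), (np.float64(10.3), -0.098), (np.float64(6.3), -0.039), (np.float64(2.3), -0.055), (np.float64(-1.7), -0.015), (np.float64(-5.7), -0.034), (np.float64(-9.7), -0.023), (np.float64(-13.7), 0.067), (np.float64(-17.6), 0.303)]
snug -15.636970341496308 F [ 4.3 -4.9  4.5] t 42.7333
past snug [0.32, 0.34, 0.36, 0.35, 0.44] end yaw -36.13697034149631
 t43.98 p [ 0.5597 -0.0219  0.1039] yaw -35.73 F [ 0.6 -1.4  7. ] M [-0.318 -0.038  0.437]
(array([ 0.55939928, -0.02113209]), np.float64(-36.13697034149631))
up t44.67 p [ 0.5581 -0.0207  0.1346] yaw -29.14 F [-0.1  0.1 -2.6] M [0.038 0.17  0.006]
```

All four nuts show the same signature: a free run, then a torque plateau starting near yaw −15. Now the spanner goes back to the stand.

Run:
```python
from h import *
W=np.array([.478,-.258]);y=np.radians(6.5)
bot.goto([*W,.135],rv(y));step([*W,.100],y,.12);f0=fz();z=.1
while z>.0685:
    z-=.005 if z>.078 else .002
    step([*W,z],y);f=fz()-f0;print("z%.4f"%z,np.round(f,1),bot.current_ee_pos().round(4) if hasattr(bot.current_ee_pos(),'round') else bot.current_ee_pos())
    if np.linalg.norm(f)>7: break
st("stop")
d=bot.read_camera("scene");cv2.imwrite("pics/st.png",cv2.resize(d["pixels"][215:315,290:410],(720,600),interpolation=cv2.INTER_CUBIC))
```

```text
z0.0950 [-0.7  2.1 -0.6] [ 0.4782 -0.258   0.0953]
z0.0900 [-1.1  2.1  0.2] [ 0.4777 -0.2578  0.0897]
z0.0850 [-2.   1.9 -0.2] [ 0.4777 -0.2578  0.0845]
z0.0800 [-0.3  2.3 -0.2] [ 0.4777 -0.2577  0.0795]
z0.0750 [-1.5  2.2  0.3] [ 0.4777 -0.2577  0.0745]
z0.0730 [-0.4  2.  -0.2] [ 0.4779 -0.258   0.0729]
z0.0710 [-0.2  2.5  0.3] [ 0.4779 -0.2579  0.0709]
z0.0690 [-2.1  3.7  7. ] [ 0.4785 -0.2584  0.0699]
stop t48.13 p [ 0.4785 -0.2584  0.0699] yaw 6.50 F [-1.3  1.8  4.4] M [0.321 0.493 0.071]
```

View pics/st.png

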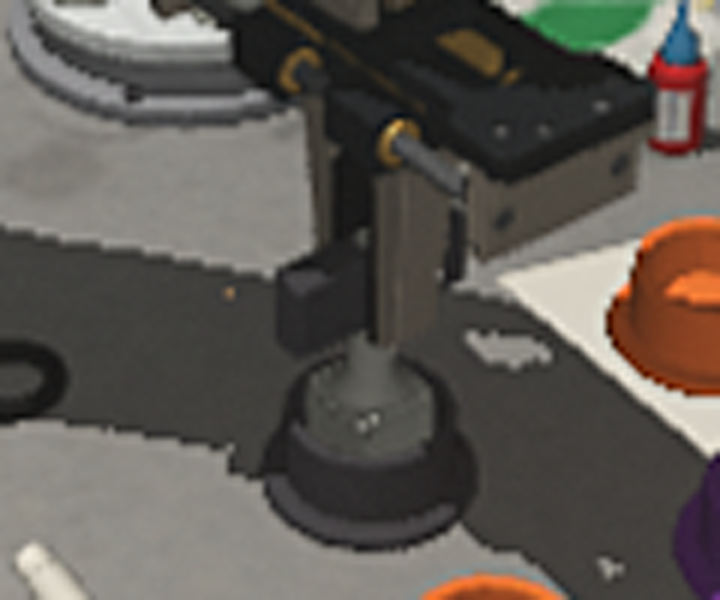

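The spanner stands inside its cup (crop (370,440)) on the floor, at the same height as when I picked it up. I release, back off and check everything.

Run:
```python
from h import *
bot.line_to([.478,-.258,.0700],max_speed=.05)
bot.set_gripper(0.45);bot.line_to([.478,-.258,.16],max_speed=.12);bot.goto([.42,-.42,.25],rv(np.radians(6.5)));st()
s,t=bot.read_camera("scene")["pixels"],bot.read_camera("top")["pixels"]
def c(im,x,y,w=50,h=37): return cv2.resize(im[y-h//2:y-h//2+h,x-w//2:x-w//2+w],(w*8,h*8),interpolation=cv2.INTER_CUBIC)
cv2.imwrite("pics/end.png",np.vstack([np.hstack([c(s,352,262),c(t,404,218)]),np.hstack([c(s,321,207),c(t,308,191)])]))
```

```text
t50.68 p [ 0.4201 -0.4186  0.2485] yaw 6.52 F [-0.2 -0.5 -0.7] M [-0.04   0.128 -0.03 ]
```

View pics/end.png

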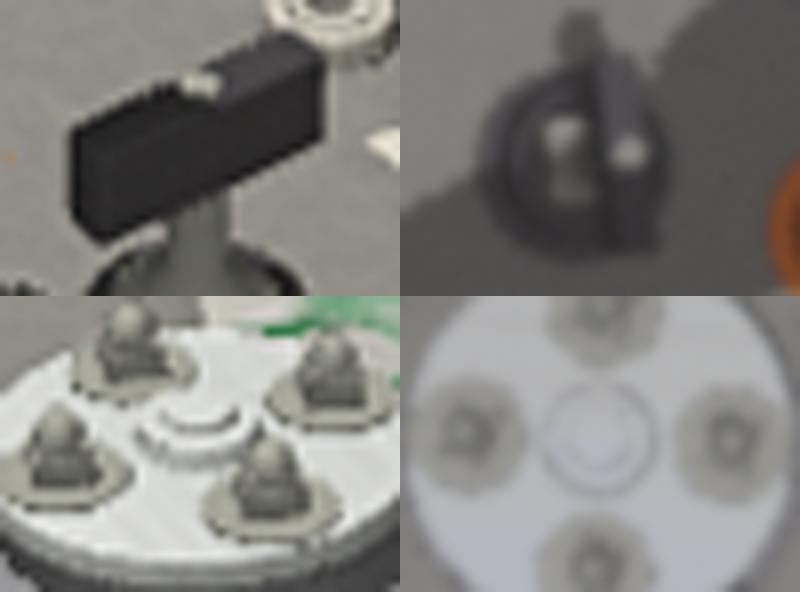

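The spanner stands as it did at the start: bar ends at crop (70,130) and (325,60), dot at (202,85), upright and released. All four nuts show the same orientation, so I hand in.

```bash
python3 -c "
from workcell import bot
print(bot.job_done(),bot.current_clock())"
```

```text
the job is handed in; nothing more can be done
the job is handed in; nothing more can be done
```

I tightened all four nuts in cross order, each an estimated 20–25° past snug going by the torque I felt. The spanner is back upright in its stand and released, and the job was handed in at about 51 s; no verdict came back.

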